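# Clear a jammed heel block from the feed chute

## Robot

A 7-joint arm with a two-finger parallel gripper is mounted at the origin on the work surface. World frame = base frame: x ahead of the robot, y to its left, z up, the work surface at z = 0. Lengths are in m, angles in rad, forces in N, time in s.
With the tool pointing down it reaches from about 0.425 to 0.975 m from the base axis. Payload 16.7 kg.
Tool frame: the origin (TCP) lies where the fingers leave the gripper's body, on its centre line; the fingertips stand 73 mm ahead of it and the grasp point (between the pads) lies 54 mm ahead of it (arm.grip_depth is the distance from the TCP to the grasp point, in m); z points along the fingers, y is the line along which they close (so a half turn about z gives the same grasp; the last joint's range is limited). The gripper opens to 85 mm and grips with 20 to 120 N. Pads are 22 mm wide; open, the fingers measure 114 mm over their backs; the gripper's body (76 mm by 85 mm) begins 54 mm behind the grasp point. The pads swing forward as they close: fully open they stand 13 mm farther back than shut.
Start: joints at [1.044, 0.426, 0.074, 1.606, -0.034, 1.111, -0.067], TCP at [0.249, -0.627, 0.304] pointing down, gripper open.
Joint ranges: [-2.85, 2.85], [-0.5, 2.14], [-1.23, 1.37], [0.21, 2.46], [-1.02, 4.16], [0.16, 2.05], [-2.73, 2.73]. Speed limits (rad/s): [1.89, 1.89, 2.39, 2.39, 3.01, 3.01, 3.01].

## Interface

Orientations are given as a rotation vector (axis times angle).
In Python, from workcell import arm, vision, workorder, models gives the robot as it stands.
- The arm moves only by the tool step_arm, never from a script. Its argument "rows" is a list of rows, each an object of numbers: "tx", "ty", "tz": the shift along the tool's x, y, z in cm; "yaw": the turn about the tool's z in rad; "claw": the closure, from -1 (fully open) to 1 (shut), so that 0 is half open. In form: [{"tx": .., "ty": .., "tz": .., "yaw": .., "claw": ..}, ...]. A call has 1 to 20 rows; each row shifts and turns the commanded pose from where the row before left it, along the tool's axes as they then stand; what a row does not reach is not made up. A row lasts 1/8 s, in which the tool goes at most 62.5 mm and 10.7 degrees, less where a joint would pass 70% of its speed; a pose out of reach is approached as far as the arm can. A call is refused whole if a number of a shift passes 6.25 or a number of a turn 0.188, either way. A call with a gripper value outside its range is refused whole. The fingers move at their own pace and stop on an object; "squeeze" is the grip in N (left out, the last holds). Time passes only in rows, so rows that do not move let the fingers close. It gives the time, the measured TCP pose, the force, the opening and the grip force at its end, in the units of the state.
- arm.get_obs(): the state, without advancing time (a new reading comes with each control period).
- vision.camera(name): name is "scene" or "top" or "wrist"; returns a dict with "image" (384x512x3 uint8, blue, green, red), "vertical_fov" (degrees; the focal length in pixels is half the picture's height over the tangent of half this angle, whatever the lens; pixels are square), "cx", "cy" (the principal point, pixels), "R" (3x3) and "t" (3): a world point X has camera coordinates R X + t; the wrist camera has in their place "mount" (4x4, takes a point from camera to tool coordinates, whose origin is the TCP and whose axes are the flange's). Camera axes: x right, y down, z forward; pixel columns grow to the right and rows downward; lengths in m; the calibration is good to about 2 mm. A picture is of the moment at which its call begins: read the wrist's pose just before it. There is no depth.
- workorder.hand_in(): hands the job in; it is judged then, once.
Trained networks look in the newest picture that a camera, given by its name, has taken for a name from the list of things; names that differ only in an ending like _2 or _b are one class to them, and where a whole thing is asked for, a point or a joint stands for the part that bears it (a point fixed in the world has none). Each returns a list of dicts, best first, with "score" (0 to 1); they miss things now and then, are a little off and sometimes report something else, mostly with a low value. They report only what shows in the picture. A call takes as long as a camera call. They do not tell look-alikes from the thing itself.
- models.cut_out(camera, query): "pixels" (384x512 bool, what is visible of it) and "at" ([column, row] in pixels, amid what is visible of it).
The state is a dict: "time_s": time; "joints": joint angles; "qd": joint speeds; "effort": joint torques, N m; "tool_pos": TCP position; "tool_rot": TCP orientation; "ft_force": force on the tool from outside, world axes, zero at the start; "moment": the same for the moment, N m; "grip_width": finger opening in m; "finger_force": force on a finger pad.
Only numpy, scipy, OpenCV 4.12 (cv2) and the standard library are available. Lean on these libraries where they do the work, as an engineer would, in place of code of your own. Each camera call takes 0.05 s, during which the arm holds its last target. There are 200 camera calls.

## Task

A pale tan heel block is stuck under the yellow guard lips at the low end of the sloping feed chute. Nudge it back up the chute from its low end until it is past the guard and the brass spring plunger, then lift it out and set it down gently in the red scrap tray, flat on its base with the black side up. Leave the heel waiting higher up the chute, the good heels in the grey tray, and the last, hammer, jar and cup on the bench where they are.

Things in the scene. Friction and masses are not known exactly. Their poses are not given: they have to be found in the camera images.
- lane: Sloping lane of the blue chute (fixed; its place and turn vary). Origin: middle of the steel floor's top face, at the uphill face of the outlet stops; y points uphill along the floor (slope 0.21 rad), x across, z square to the floor. Lane figures are in this frame, mm. Inside width 60 between 8 thick walls or kerbs; floor 76 wide from y -75 to 310.
- outlet (a point): Lane floor at y -37: middle of the open outlet, y -68 to -8, with only 10 high kerbs at the sides: room for shut fingertips to come down behind the stuck heel. Outlet stops at y -8 to 0: two, 22 high, at the sides, leaving 42 free between them.
- guard_top_end (a point): Lane floor at y 76: uphill end of the two yellow guard lips. They lie over y 0 to 76 at z 43 to 47, reach in from both walls and leave an open slot 42 wide along the lane's middle (x -21 to 21), in which shut fingers can travel uphill. Blue side walls 43 high over y -2 to 98.
- pick_gap (a point): Lane floor at y 149: middle of the pick-out gap, y 98 to 200, where the side kerbs are only 8 high, so that open fingers can take a freed heel across x from above.
- queue_stops (a point): Lane floor at y 203: two stops at the sides, y 200 to 206, 22 high. The waiting heel rests against their uphill side; a freed heel can go no higher than them. Uphill of them the walls are 30 high.
- plunger (a joint): Brass spring plunger in the lane's +x wall at lane y 90, z 22. Its nose (radius 8) stands 5 mm into the lane: 0 when out, up to 0.007 m pressed in; spring 6.3 N plus 0.9 N per mm. It rubs on a passing heel's side (pushing uphill takes about 3 to 15 N) and springs out behind the heel's low face once that is past lane y 95; then it keeps the heel from sliding back.
- stuck_heel: Jammed heel, pale cream and tan layers, black rubber top. Seen from above a D: 56 wide (x), 80 long (y), 40 high, 70 to 170 g. Origin: centre of underside. Flat face at y -40 (downhill), round back (radius 28) to y 40; sides flat from y -40 to 12. Starts on the floor at lane y about 40, axes as the lane's; clear of the lips above lane y 116, past the plunger at 135, at the queue stops at 160.
- queued_heel: Dark brown heel block of the same size and axes, waiting in the lane against the queue stops. Not to be disturbed.
- scrap_tray: Red open scrap tray, empty, fixed: outside 180 (x) by 160 (y) by 35 high, walls and floor 5 thick. Origin: centre of its underside, on the bench. It and the grey tray may change sides.
- good_tray: Grey open tray of the same size, fixed, with two good heels in it. Origin: centre of its underside. Not the place for the stuck heel.
- good_heel_1: Dark brown good heel in the grey tray, same size as the stuck one.
- good_heel_2: The other dark brown good heel in the grey tray.
- last: Green shoe last, 200 long, 55 wide, 90 high, bystander. Origin: under its middle.
- hammer: Hammer lying on the bench, bystander. Origin: under its middle.
- glue_jar: Amber jar, 70 diameter, 90 high, bystander. Origin: centre of its underside.
- nail_cup: Metal cup, 70 diameter, 60 high, bystander. Origin: centre of its underside.
There are look-alikes about, which are no part of the job. Leave any green look-alike of the stuck_heel alone. Of the things shaped like the scrap_tray, the red one is meant.

How it is judged:
On the way:
1. the stuck heel has been pushed up the lane, on its floor, past the guard lips (its centre above lane y 116 mm) (y of stuck_heel in the frame of lane between 0.116 and 0.19 m and z of stuck_heel in the frame of lane below 0.03 m and x of stuck_heel in the frame of lane between -0.03 and 0.03 m), for 0.1 s.
At the end, for the whole second after the job is handed in: The stuck heel lies at rest on the floor of the red scrap tray, flat on its base (within 5 mm of the floor and 0.1 rad), black side up, released; the waiting heel is within 15 mm of where it was (x of stuck_heel in the frame of scrap_tray between -0.075 and 0.075 m and y of stuck_heel in the frame of scrap_tray between -0.065 and 0.065 m and z of stuck_heel in the frame of scrap_tray between 0 and 0.01 m and angle between stuck_heel's own z axis and vertical below 0.1 rad and linear speed of stuck_heel below 0.02 m/s and distance of queued_heel from where it was at the start of the episode below 0.015 m); the robot touches nothing.
It fails at once if the waiting heel is moved more than 15 mm (distance of queued_heel from where it was at the start of the episode above 0.015 m).
It fails at once if a good heel is moved more than 20 mm (distance of any of good_heel_1, good_heel_2 from where it was at the start of the episode above 0.02 m).
It fails at once if the last, hammer, jar or cup is moved more than 30 mm (distance of any of last, hammer, glue_jar, nail_cup from where it was at the start of the episode above 0.03 m).
It fails at once if the stuck heel is dropped or thrown (faster than 0.75 m/s out of the fingers, a fall of about 30 mm) (contact force between the fingers and stuck_heel below 0.3 N and linear speed of stuck_heel above 0.75 m/s).
It also fails if it takes over 58 s, if anything falls off the work surface, if the arm or the gripper's body presses on something with over 40 N, if the wrist force passes 120 N, or if a joint passes its speed limit or range.

## Working session

There is one attempt and no reset: what is moved stays moved. The work goes in short steps, Python scripts to look and compute and a tool call to move; the robot and the scene stay as the last step left them, time stands still between calls to the robot, and variables do not carry over. Pictures are saved under pics/ and viewed, at most 10 in all, crops included, and the job is handed in when it is done.

Besides the shell and the picture viewer there is one more tool, called by a JSON object that holds its "name" and its "arguments". step_arm: Moves the arm, as the interface text tells. Its arguments: {"type":"object","properties":{"rows":{"type":"array","items":{"type":"object","properties":{"tx":{"type":"number"},"ty":{"type":"number"},"tz":{"type":"number"},"yaw":{"type":"number"},"claw":{"type":"number"}}}},"squeeze":{"type":"number"}},"required":["rows"]}

```bash
mkdir -p pics
cat > h.py <<'E'
import numpy as np,cv2
from scipy.spatial.transform import Rotation as Ro
from workcell import arm,vision,workorder,models
def K(c):
    f=c["image"].shape[0]/2/np.tan(np.radians(c["vertical_fov"])/2); return f,c["cx"],c["cy"]
def ext(c,o=None):
    if "R" in c: return np.array(c["R"]),np.array(c["t"])
    M=np.array(c["mount"]); Rt=Ro.from_rotvec(o["tool_rot"]).as_matrix()
    Rw=Rt@M[:3,:3]; p=Rt@M[:3,3]+np.array(o["tool_pos"]); return Rw.T,-Rw.T@p
def ray(c,u,v,o=None):
    f,cx,cy=K(c);R,t=ext(c,o); d=R.T@np.array([(u-cx)/f,(v-cy)/f,1.]); return -R.T@t,d
def atz(c,u,v,z,o=None):
    p,d=ray(c,u,v,o); return p+d*(z-p[2])/d[2]
def proj(c,X,o=None):
    f,cx,cy=K(c);R,t=ext(c,o);q=(np.atleast_2d(X)@R.T+t); return np.c_[f*q[:,0]/q[:,2]+cx,f*q[:,1]/q[:,2]+cy]
E
python3 - <<'E'
from h import *
o=arm.get_obs();print(o)
ims=[]
for n in("scene","top"):
    c=vision.camera(n);im=c["image"];print(n,c["vertical_fov"],c["cx"],c["cy"],-np.array(c["R"]).T@c["t"])
    cv2.imwrite(f"pics/{n}0.png",cv2.resize(im,(800,600)))
    for q in ("stuck_heel","queued_heel","scrap_tray","good_tray","lane","plunger","outlet"):
        for r in models.cut_out(n,q)[:4]:
            print(n,q,round(r["score"],2),r["at"],r["pixels"].sum(),atz(c,*r["at"],.05).round(3))
E
```

```text
{'time_s': 0.0, 'joints': array([ 1.04349153,  0.42675189,  0.07383039,  1.60665202, -0.03413073,
        1.1107861 , -0.06706744]), 'qd': array([ 1.11855786e-03, -4.13505209e-03, -1.73313697e-04,  1.32474267e-03,
        1.83216694e-05, -2.39877993e-03, -5.46877898e-04]), 'effort': array([-1.31003771e-04, -9.49829865e+01,  3.76084507e+00, -4.63503063e+01,
        1.90486223e-02,  1.01605360e-02,  6.90132197e-05]), 'tool_pos': array([ 0.24886741, -0.62708854,  0.30317678]), 'tool_rot': array([-3.08442727e+00, -5.89693845e-01,  4.94579420e-04]), 'ft_force': array([ 0.29618377, -0.20239092, -0.21128003]), 'moment': array([-0.00418032,  0.05752706, -0.02390892]), 'finger_force': 0.0, 'grip_width': 0.0853494268803151}
scene 43.781199666944175 255.30846168789273 193.91584017104367 [ 1.29010148 -0.58566014  1.09615506]
scene stuck_heel 0.88 [246.5, 200.0] 386 [0.474 0.004 0.05 ]
scene stuck_heel 0.69 [211.9, 192.2] 483 [ 0.381 -0.06   0.05 ]
scene stuck_heel 0.67 [271.8, 196.5] 2769 [0.51  0.074 0.05 ]
scene queued_heel 0.58 [306.2, 164.7] 479 [0.466 0.254 0.05 ]
scene queued_heel 0.45 [34
[... 570 characters left out ...]
heel 0.63 [283.9, 240.4] 478 [ 0.365 -0.053  0.05 ]
top stuck_heel 0.52 [166.5, 131.4] 459 [0.699 0.301 0.05 ]
top queued_heel 0.96 [200.8, 174.0] 583 [0.566 0.195 0.05 ]
top scrap_tray 0.91 [143.3, 198.6] 3224 [0.493 0.368 0.05 ]
top scrap_tray 0.69 [177.1, 289.3] 3329 [0.224 0.263 0.05 ]
top good_tray 0.76 [367.3, 183.9] 2200 [ 0.531 -0.303  0.05 ]
top good_tray 0.39 [271.6, 181.2] 399 [ 0.542 -0.018  0.05 ]
top good_tray 0.36 [377.7, 197.8] 544 [ 0.489 -0.333  0.05 ]
top lane 0.78 [245.6, 179.6] 2960 [0.548 0.06  0.05 ]
top lane 0.71 [369.3, 183.5] 2283 [ 0.532 -0.309  0.05 ]
top plunger 0.71 [373.1, 169.2] 558 [ 0.575 -0.322  0.05 ]
top outlet 0.97 [246.4, 180.6] 2780 [0.545 0.057 0.05 ]
```

Run:
```python
import cv2
im=cv2.imread("pics/top0.png") 
im=cv2.resize(im,(512,384),interpolation=cv2.INTER_AREA)
cv2.imwrite("pics/topc.png",cv2.resize(im[120:240,130:330],(800,480),interpolation=cv2.INTER_CUBIC))
```

```text
(no output)
```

View pics/top0.png

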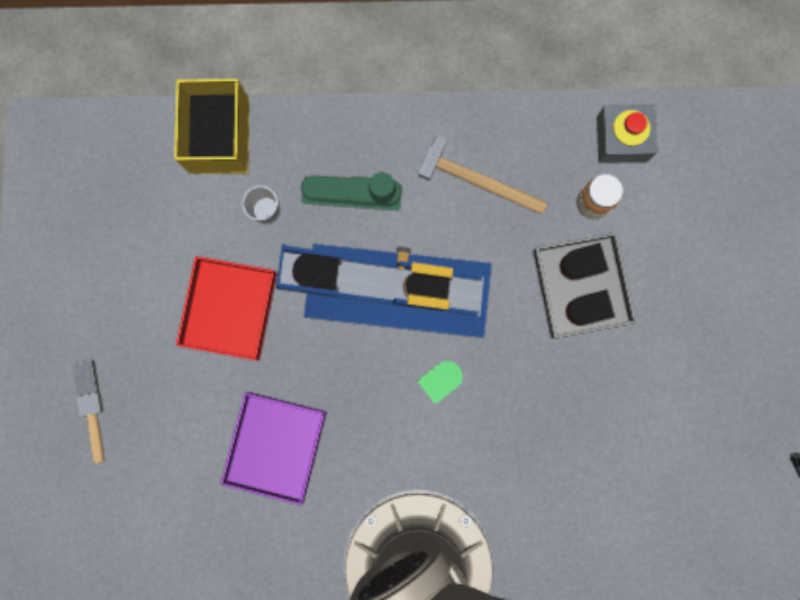

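View pics/topc.png

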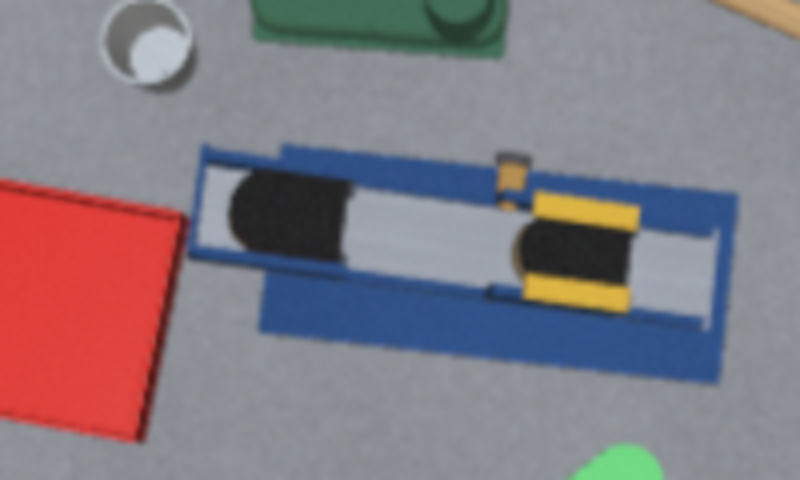

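View pics/scene0.png

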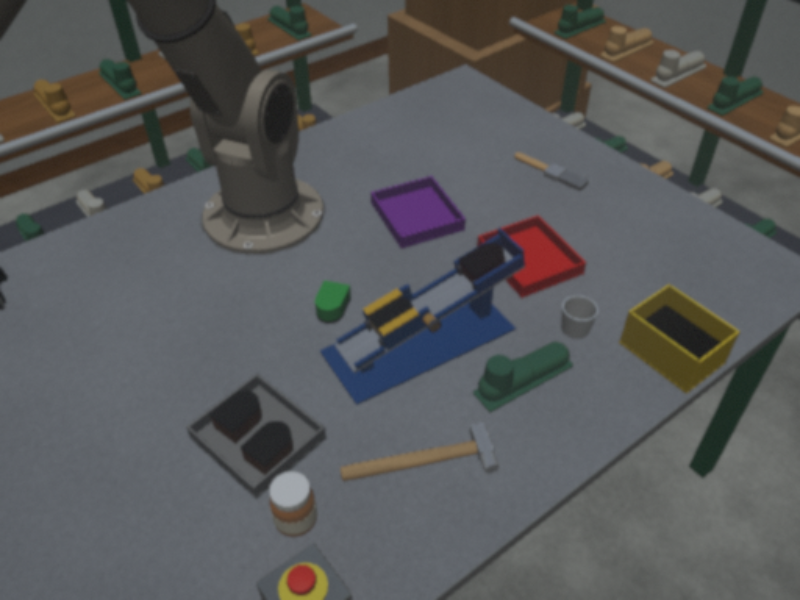

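The top view shows the lane running right (low) to left (high). The stuck heel is under the yellow lips at top pixel (274,182), the queued heel at (201,174) and the red tray at (143,199). The purple tray and the green heel are look-alikes. Next I fit the lane and tray models in both views.

```bash
cat > fit.py <<'E'
from h import *
from scipy.optimize import least_squares
C={n:vision.camera(n) for n in("top","scene")}
def lanexf(p):
    x,y,z,th=p; u=np.array([-np.sin(th),np.cos(th),0]);a=.21
    Y=u*np.cos(a)+[0,0,np.sin(a)];X=np.array([np.cos(th),np.sin(th),0]);Z=np.cross(X,Y)
    return np.array([x,y,z]),np.c_[X,Y,Z]
def box(a,b): return np.array([[i,j,k] for i in(a[0],b[0]) for j in(a[1],b[1]) for k in(a[2],b[2])])
def feat(cnt):
    m=cv2.moments(cnt.astype(np.float32)); return np.array([m["m10"]/m["m00"],m["m01"]/m["m00"]])
def hull(P): return cv2.convexHull(P.astype(np.float32)).reshape(-1,2)
def blobs(c,lo,hi,roi,mn):
    h=cv2.cvtColor(c["image"],cv2.COLOR_BGR2HSV);m=cv2.inRange(h,lo,hi);k=np.zeros_like(m);k[roi[1]:roi[3],roi[0]:roi[2]]=1
    n,l,s,ce=cv2.connectedComponentsWithStats(m*k); return [(s[i,4],ce[i],(l==i)) for i in range(1,n) if s[i,4]>=mn]
if __name__=="__main__":
    Y={}
    for n,roi in(("top",(255,160,300,205)),("scene",(225,175,275,220))):
        b=blobs(C[n],(18,110,90),(33,255,255),roi,20); print(n,[(x[0],x[1].round(1)) for x in b]); Y[n]=b
    lips=[box((s*21,0,43),(s*38,76,47)) for s in(1,-1)]
    obs={"top":sorted(Y["top"],key=lambda b:b[1][1]),"scene":sorted(Y["scene"],key=lambda b:-b[1][0])}
    def res(p):
        o,R=lanexf(p);r=[]
        for n in C:
            for i in(0,1):
                q=hull(proj(C[n],o+lips[i]/1000@R.T)); 
                r+=list(feat(q)-obs[n][i][1])
                ys,xs=np.nonzero(obs[n][i][2]); 
                r+=[(q[:,0].max()-xs.max()-.5)*.4,(q[:,0].min()-xs.min()+.5)*.4]
        return r
    s=least_squares(res,[.55,-.05,.06,-.14],loss="soft_l1");print(s.x.round(4),np.array(res(s.x)).round(2))
    o,R=lanexf(s.x);np.savez("lane.npz",o=o,R=R)
    for nm,X in(("outlet",[0,-37,0]),("stuck",[0,40,0]),("pick",[0,149,0]),("q",[0,246,0])): print(nm,(o+R@np.array(X)/1000).round(4))
    red={}
    for n,roi in(("top",(105,155,185,235)),("scene",(300,130,380,195))):
        h=cv2.cvtColor(C[n]["image"],cv2.COLOR_BGR2HSV);m=(cv2.inRange(h,(0,120,40),(8,255,255))|cv2.inRange(h,(172,120,40),(180,255,255)))
        k=np.zeros_like(m);k[roi[1]:roi[3],roi[0]:roi[2]]=1;red[n]=cv2.convexHull(cv2.findNonZero(m*k)).reshape(-1,2).astype(float)
        print(n,cv2.minAreaRect(red[n].astype(np.float32)))
    B=box((-.09,-.08,0),(.09,.08,.035))
    def rr(p):
        c,s=np.cos(p[2]),np.sin(p[2]);W=B@np.array([[c,s,0],[-s,c,0],[0,0,1]])+[p[0],p[1],0];r=[]
        for n in(("top",)):
            q=hull(proj(C[n],W))
            for a in np.linspace(0,2*np.pi,24,endpoint=False):
                d=np.array([np.cos(a),np.sin(a)]); r.append((q@d).max()-(red[n]@d).max())
        return r
    for t0 in(-.15,1.42):
        t=least_squares(rr,[.49,.36,t0]);print("tray",t.x.round(4),round(t.cost,2))
    q=models.cut_out("top","queued_heel")
    # check overlay
    im=C["top"]["image"].copy()
E
python3 fit.py
```

```text
top [(np.int32(35), array([257.4, 163.6])), (np.int32(166), array([276. , 172.6])), (np.int32(183), array([273.5, 192.6]))]
scene [(np.int32(132), array([244.5, 192.8])), (np.int32(161), array([254.2, 205.5]))]
[ 0.5464 -0.0601  0.0916 -0.1512] [21.33 -0.63 12.8   4.21 -0.22 11.13  0.05 -0.2   2.82 -0.45  1.62  0.84
  2.33 -1.04  1.39  0.48]
outlet [ 0.541  -0.0959  0.0839]
stuck [ 0.5523 -0.0214  0.0999]
pick [0.5684 0.084  0.1227]
q [0.5827 0.1778 0.1429]
top ((144.44232177734375, 196.7884521484375), (53.73582077026367, 59.42319107055664), 11.309932708740234)
scene ((340.47784423828125, 162.2344207763672), (45.5454216003418, 57.217567443847656), 68.83873748779297)
tray [ 0.4995  0.3704 -0.1508] 30.41
tray [0.5034 0.3724 1.4201] 74.24
```

```bash
sed -i 's/,roi,20)/,roi,100)/' fit.py
cat >> fit.py <<'E'
    o,R=lanexf(s.x)
    for n,(x0,y0,x1,y1) in {"top":(130,140,300,220),"scene":(190,140,340,240)}.items():
        im=cv2.resize(C[n]["image"][y0:y1,x0:x1],None,fx=4,fy=4,interpolation=cv2.INTER_CUBIC)
        def dr(P,col):
            q=(proj(C[n],o+np.array(P)/1000@R.T)+.5-[x0,y0])*4
            cv2.polylines(im,[q.astype(int)],True,col,1)
        for L in lips: dr(L[[1,3,7,5]],(0,255,0))
        dr([[-38,-75,0],[38,-75,0],[38,310,0],[-38,310,0]],(255,255,0))
        dr([[-28,0,40],[28,0,40],[28,52,40],[0,80,40],[-28,52,40]],(255,0,255))
        dr([[-28,206,40],[28,206,40],[28,258,40],[0,286,40],[-28,258,40]],(255,0,255))
        dr([[-38,-75,0],[38,-75,0],[38,-75,-(o[2]-.0155)*1000],[-38,-75,-(o[2]-.0155)*1000]],(0,0,255))
        c,sn=np.cos(t.x[2]),np.sin(t.x[2])
        cv2.imwrite(f"pics/fit_{n}.png",im)
        q=im if n=="top" else None
    a=cv2.imread("pics/fit_top.png");b=cv2.imread("pics/fit_scene.png")
    H=np.zeros((600,1300,3),np.uint8)
    cv2.imwrite("pics/fit.png",np.vstack([cv2.resize(a,(640,301)),cv2.resize(b,(446,297)) if 0 else cv2.copyMakeBorder(cv2.resize(b,(446,297)),0,0,0,194,0)]))
E
python3 fit.py
```

```text
top [(np.int32(165), array([276. , 172.6])), (np.int32(183), array([273.4, 192.6]))]
scene [(np.int32(132), array([244.5, 192.8])), (np.int32(162), array([254.2, 205.5]))]
[ 0.5268 -0.0543  0.0794 -0.1399] [ 0.53 -1.84  0.24  0.16  0.37 -1.14  0.4  -0.15  0.26 -2.6   0.47 -0.1
 -0.26 -2.77  0.26 -0.46]
outlet [ 0.5217 -0.0901  0.0717]
stuck [ 0.5322 -0.0155  0.0878]
pick [0.5471 0.09   0.1105]
q [0.5603 0.184  0.1307]
top ((144.53799438476562, 196.81387329101562), (53.72925567626953, 59.60807800292969), 11.53462028503418)
scene ((340.47784423828125, 162.2344207763672), (45.5454216003418, 57.217567443847656), 68.83873748779297)
tray [ 0.4923  0.3712 -0.15  ] 78.16
tray [0.498  0.3681 1.4192] 94.4
```

View pics/fit.png

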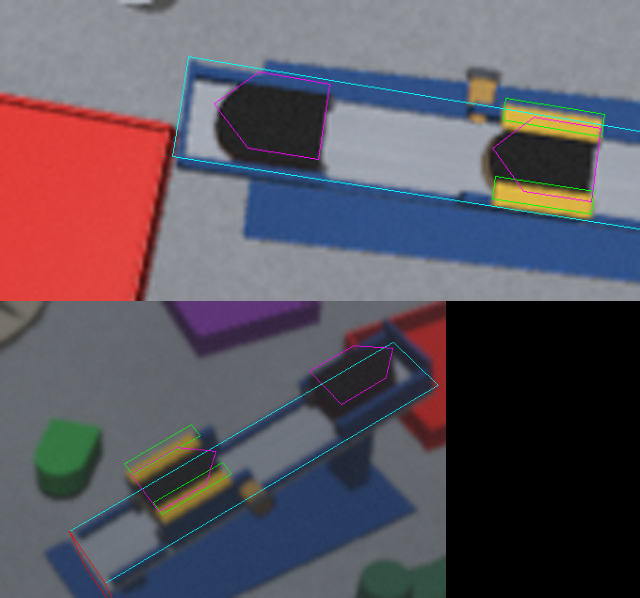

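Run:
```python
from h import *
for n in("top","top","scene","scene","wrist"):
    c=vision.camera(n); print(n,{k:(np.array(v).round(4).tolist() if k!="image" else v.shape) for k,v in c.items()})
```

```text
top {'image': (384, 512, 3), 'vertical_fov': 49.5774, 'cx': 255.1871, 'cy': 199.1801, 'R': [[-0.0069, -0.9997, -0.0215], [-0.9951, 0.009, -0.0985], [0.0987, 0.0207, -0.9949]], 't': [0.0359, 0.4906, 1.2438]}
top {'image': (384, 512, 3), 'vertical_fov': 49.5774, 'cx': 255.1871, 'cy': 199.1801, 'R': [[-0.0069, -0.9997, -0.0215], [-0.9951, 0.009, -0.0985], [0.0987, 0.0207, -0.9949]], 't': [0.0359, 0.4906, 1.2438]}
scene {'image': (384, 512, 3), 'vertical_fov': 43.7812, 'cx': 255.3085, 'cy': 193.9158, 'R': [[0.6124, 0.7905, -0.0066], [0.5598, -0.4396, -0.7024], [-0.5582, 0.4265, -0.7117]], 't': [-0.3199, -0.2097, 1.75]}
scene {'image': (384, 512, 3), 'vertical_fov': 43.7812, 'cx': 255.3085, 'cy': 193.9158, 'R': [[0.6124, 0.7905, -0.0066], [0.5598, -0.4396, -0.7024], [-0.5582, 0.4265, -0.7117]], 't': [-0.3199, -0.2097, 1.75]}
wrist {'image': (384, 512, 3), 'vertical_fov': 67.9327, 'cx': 255.9859, 'cy': 191.5583, 'mount': [[-0.0006, -0.9482, -0.3175, 0.0821], [1.0, -0.0009, 0.001, -0.0007], [-0.0012, -0.3175, 0.9482, -0.069], [0.0, 0.0, 0.0, 1.0]]}
```

{"name": "step_arm", "arguments": {"rows": [{"yaw": -0.1755,"claw": 1},{"yaw": -0.1755,"claw": 1},{"yaw": -0.1755,"claw": 1},{"yaw": -0.1755,"claw": 1},{"yaw": -0.1755,"claw": 1},{"yaw": -0.1755,"claw": 1},{"tx": 5.5,"ty": 1.6,"claw": 1},{"tx": 5.5,"ty": 1.6,"claw": 1},{"tx": 5.5,"ty": 1.6,"claw": 1},{"tx": 5.5,"ty": 1.6,"claw": 1},{"tx": 5.5,"ty": 1.6,"claw": 1},{"tx": 5.5,"ty": 1.6,"claw": 1},{"tx": 5.5,"ty": 1.6,"claw": 1},{"tx": 5.5,"ty": 1.6,"claw": 1},{"tx": 5.5,"ty": 1.6,"claw": 1},{"tx": 5.5,"ty": 1.6,"claw": 1},{"tx": 5.5,"ty": 1.6,"claw": 1},{"tx": 5.5,"ty": 1.6,"claw": 1},{"claw": 1},{"claw": 1}]}}

```text
schema error: expected keys tx, ty, tz, yaw, claw
```

{"name": "step_arm", "arguments": {"rows": [{"tx": 0,"ty": 0,"tz": 0,"yaw": -0.1755,"claw": 1},{"tx": 0,"ty": 0,"tz": 0,"yaw": -0.1755,"claw": 1},{"tx": 0,"ty": 0,"tz": 0,"yaw": -0.1755,"claw": 1},{"tx": 0,"ty": 0,"tz": 0,"yaw": -0.1755,"claw": 1},{"tx": 0,"ty": 0,"tz": 0,"yaw": -0.1755,"claw": 1},{"tx": 0,"ty": 0,"tz": 0,"yaw": -0.1755,"claw": 1},{"tx": 5.5,"ty": 1.6,"tz": 0,"yaw": 0,"claw": 1},{"tx": 5.5,"ty": 1.6,"tz": 0,"yaw": 0,"claw": 1},{"tx": 5.5,"ty": 1.6,"tz": 0,"yaw": 0,"claw": 1},{"tx": 5.5,"ty": 1.6,"tz": 0,"yaw": 0,"claw": 1},{"tx": 5.5,"ty": 1.6,"tz": 0,"yaw": 0,"claw": 1},{"tx": 5.5,"ty": 1.6,"tz": 0,"yaw": 0,"claw": 1},{"tx": 5.5,"ty": 1.6,"tz": 0,"yaw": 0,"claw": 1},{"tx": 5.5,"ty": 1.6,"tz": 0,"yaw": 0,"claw": 1},{"tx": 5.5,"ty": 1.6,"tz": 0,"yaw": 0,"claw": 1},{"tx": 5.5,"ty": 1.6,"tz": 0,"yaw": 0,"claw": 1},{"tx": 5.5,"ty": 1.6,"tz": 0,"yaw": 0,"claw": 1},{"tx": 5.5,"ty": 1.6,"tz": 0,"yaw": 0,"claw": 1},{"tx": 0,"ty": 0,"tz": 0,"yaw": 0,"claw": 1},{"tx": 0,"ty": 0,"tz": 0,"yaw": 0,"claw": 1}]}}

```text
time_s: 3.85
tool_pos: [0.5311, -0.0009, 0.3038]
tool_rot: [-2.371, -2.061, 0.001]
ft_force: [0.2, -0.1, -0.8]
grip_width: 0.0001
finger_force: 0.0
```

```bash
cat > wfit.py <<'E'
from fit import *
import sys
o=arm.get_obs();c=vision.camera("wrist");im=c["image"]
h=cv2.cvtColor(im,cv2.COLOR_BGR2HSV);m=cv2.inRange(h,(18,110,90),(33,255,255))
n,l,s,ce=cv2.connectedComponentsWithStats(m)
b=sorted([i for i in range(1,n) if s[i,4]>600],key=lambda i:-s[i,4])
print([(s[i].tolist(),ce[i].round(1)) for i in b])
for i in b:
    cnt=cv2.findContours((l==i).astype(np.uint8),0,2)[0][0]; print(cv2.approxPolyDP(cnt,5,True).reshape(-1,2).tolist())
cv2.imwrite("pics/%s.png"%sys.argv[1],cv2.resize(im,(800,600),interpolation=cv2.INTER_CUBIC)); np.savez("w.npz",im=im,pos=o["tool_pos"],rot=o["tool_rot"])
E
python3 wfit.py w1
```

```text
[([276, 174, 22, 68, 1260], array([286.2, 206.8])), ([215, 176, 24, 67, 1251], array([226.7, 208.2]))]
[[279, 174], [276, 234], [289, 241], [297, 176]]
[[215, 177], [221, 241], [235, 242], [234, 178]]
```

View pics/w1.png

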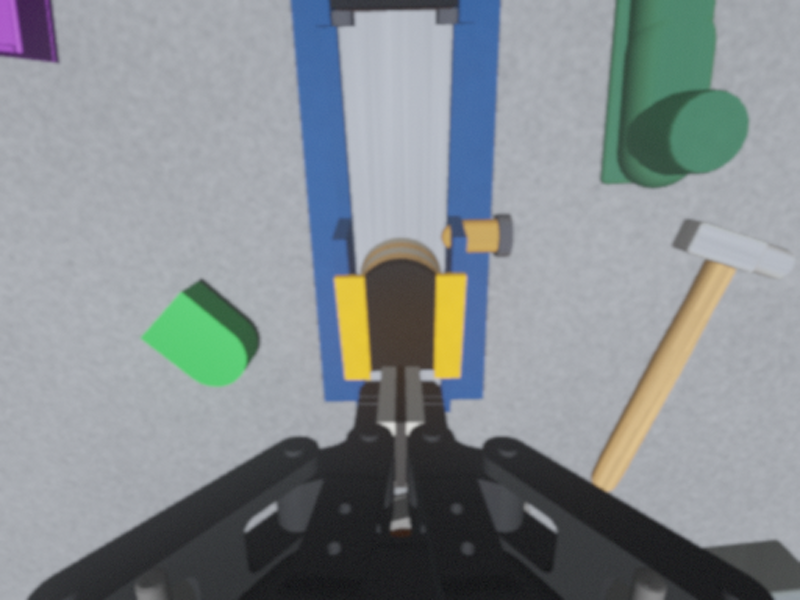

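The wrist view is well aligned with the lane. Lips are at x 335–371 and 434–466, y 274–381 (800 px scale), the heel is between them, and the plunger is at (455,237). Next I fit the lane from the lip corners.

```bash
cat > w2.py <<'E'
from fit import *
w=np.load("w.npz");o={"tool_pos":w["pos"],"tool_rot":w["rot"]};c=vision.camera("wrist")
P=np.array([[335,277],[363,275],[371,379],[344,381],[437,274],[466,273],[460,378],[434,378]])*.64-.2
def L(W): return np.array([[-W,76,47],[-21,76,47],[-21,0,47],[-W,0,47],[21,76,47],[W,76,47],[W,0,47],[21,0,47]])
F=np.array([[340,25],[453,25]])*.64-.2
def lo(p):
    a,R=lanexf(p[:4]); return lambda X:a+np.asarray(X,float)/1000@R.T
def rw(p): return np.r_[(proj(c,lo(p)(L(p[4])),o)-P).ravel()]
s=least_squares(rw,[.53,-.05,.08,-.14,38]);print("wrist",s.x.round(4),np.abs(s.fun).max().round(2))
J=np.linalg.inv(s.jac.T@s.jac);print("sd(px1)",np.sqrt(np.diag(J)).round(4))
b={n:sorted(blobs(C[n],(18,110,90),(33,255,255),r,60),key=k) for n,r,k in(("top",(255,166,300,205),lambda b:b[1][1]),("scene",(225,175,275,220),lambda b:-b[1][0]))}
for n in b: print(n,[x[1] for x in b[n]],[feat(hull(proj(C[n],lo(s.x)(box((q*21,0,43),(q*38,76,47)))))).round(1) for q in(1,-1)])
for nm,X in(("org",[0,0,0]),("outlet",[0,-37,0]),("stuck",[0,40,0]),("pick",[0,149,0]),("queuestop",[0,200,22]),("plunger",[25,90,22])): print(nm,lo(s.x)(X).round(4),proj(c,lo(s.x)(X),o).round(1)/.64)
print("base",proj(C["top"],[0,0,0]),proj(C["scene"],[0,0,0]))
E
python3 w2.py
```

```text
wrist [ 0.5252 -0.0504  0.0689 -0.1214 37.2535] 0.76
sd(px1) [4.000e-04 1.000e-03 2.400e-03 7.200e-03 5.938e-01]
top [] [array([274.8, 172.1]), array([272.5, 192.6])]
scene [array([254.22981366, 205.49689441]), array([244.48484848, 192.78787879])] [array([255.3, 204.4]), array([244.8, 191.7])]
org [ 0.5252 -0.0504  0.0689] [[401.5625  336.40625]]
outlet [ 0.5208 -0.0864  0.0612] [[402.34375 375.     ]]
stuck [ 0.53   -0.0116  0.0773] [[400.46875 289.375  ]]
pick [0.5429 0.0942 0.1   ] [[396.71875 122.8125 ]]
queuestop [0.5483 0.1392 0.1322] [[394.0625   15.46875]]
plunger [0.5601 0.0293 0.1092] [[441.09375 233.4375 ]]
base [[267.18349007 363.14987237]] [[167.9679178  136.66537686]]
```

```bash
cat >> w2.py <<'E'
print("---")
T=np.array([[276,172.6],[273.5,192.6]]);S=np.array([[254.2,205.5],[244.5,192.8]])
def rj(p):
    r=list(rw(p))
    for n,D in(("top",T),("scene",S)):
        for i,q in enumerate((1,-1)): r+=list(1.*(feat(hull(proj(C[n],lo(p)(box((q*21,0,43),(q*38,76,47))))))-D[i]))
    r+=list(proj(c,lo(p)([0,200,22]),o)[0]-np.array([394.5,18])*.64)
    # far end of lane floor in top crop (mid of end edge)
    r+=list(proj(C["top"],lo(p)([0,310,0]),None)[0]-np.array([130+199/4,120+208/4]))
    return r
s=least_squares(rj,s.x,loss="soft_l1");print(s.x.round(4),np.array(rj(s.x)).round(1))
a,R=lanexf(s.x[:4]);np.savez("lane.npz",o=a,R=R)
Rt=Ro.from_rotvec(w["rot"]).as_matrix();print("toolx",Rt[:,0].round(3),"lane y",R[:,1].round(3))
for nm,X in(("outlet",[0,-37,0]),("stuck",[0,40,0]),("pick",[0,149,0])):
    W=lo(s.x)(X);print(nm,W.round(4),"tool-frame from TCP cm",(Rt.T@(W-w["pos"])*100).round(2))
E
python3 w2.py | sed -n '/---/,$p'
```

```text
---
[ 0.5252 -0.0513  0.0668 -0.1194 37.5735] [-0.6 -0.1  0.1  0.8 -0.2  0.   0.9 -0.9  0.   0.4  0.1  0.6  0.  -0.5
  0.5 -0.2 -0.9 -0.4 -0.7  0.1  0.8 -0.4  0.  -0.5 -0.6  0.5 -2.7 -0.7]
toolx [ 0.141  0.99  -0.001] lane y [0.116 0.971 0.208]
outlet [ 0.5209 -0.0873  0.0591] tool-frame from TCP cm [-8.57  0.22 24.49]
stuck [ 0.5299 -0.0125  0.0751] tool-frame from TCP cm [-1.05  0.05 22.88]
pick [0.5426 0.0934 0.0978] tool-frame from TCP cm [ 9.61 -0.19 20.6 ]
```

{"name": "step_arm", "arguments": {"rows": [{"tx": -3.2,"ty": 0,"tz": 0,"yaw": -0.022,"claw": 1},{"tx": -3.2,"ty": 0,"tz": 0,"yaw": 0,"claw": 1},{"tx": -3.2,"ty": 0,"tz": 0,"yaw": 0,"claw": 1},{"tx": 0,"ty": 0,"tz": 4,"yaw": 0,"claw": 1},{"tx": 0,"ty": 0,"tz": 4,"yaw": 0,"claw": 1},{"tx": 0,"ty": 0,"tz": 2.5,"yaw": 0,"claw": 1},{"tx": 0,"ty": 0,"tz": 2.0,"yaw": 0,"claw": 1},{"tx": 0,"ty": 0,"tz": 1.8,"yaw": 0,"claw": 1},{"tx": 0,"ty": 0,"tz": 0,"yaw": 0,"claw": 1},{"tx": 0,"ty": 0,"tz": 0,"yaw": 0,"claw": 1}]}}

```text
time_s: 5.55
tool_pos: [0.5196, -0.0959, 0.1616]
tool_rot: [2.348, 2.086, 0.001]
ft_force: [-0.2, -0.6, 1.3]
grip_width: -0.0002
finger_force: 0.0
```

```bash
python3 wfit.py w3
```

```text
[([301, 11, 73, 198, 9331], array([333.5, 104.3])), ([139, 10, 72, 199, 9327], array([178.2, 103.4]))]
[[373, 13], [321, 13], [303, 208], [339, 205]]
[[139, 12], [173, 207], [208, 208], [192, 14]]
```

View pics/w3.png

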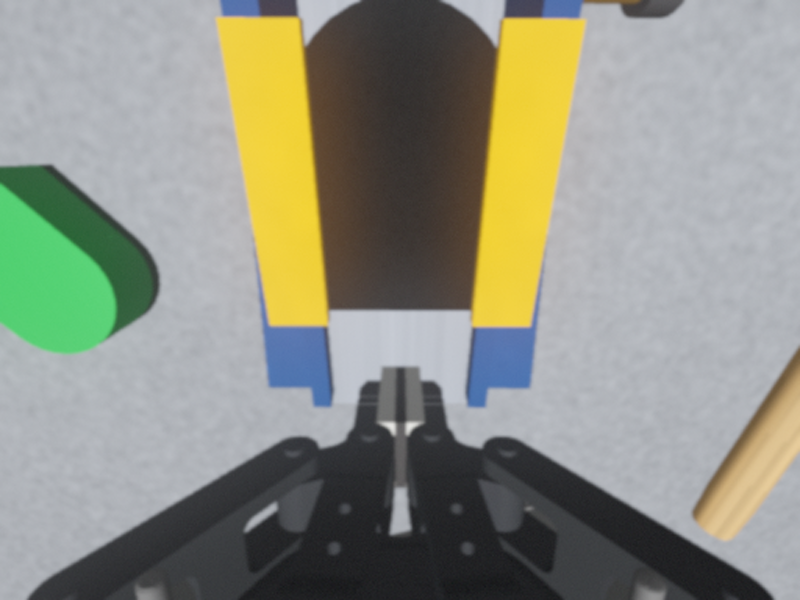

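The fingers are centred: lip inner edges are symmetric about column 400, and the heel's low top edge is at row 310. Now a close refit before pushing.

```bash
cat > w4.py <<'E'
from h import *
from scipy.optimize import least_squares
from fit import lanexf
w=np.load("w.npz");o={"tool_pos":w["pos"],"tool_rot":w["rot"]};c=vision.camera("wrist")
P=np.array([[220,16],[300,16],[328,327],[269,327],[501,17],[584,18],[532,327],[473,327]])*.64-.2
def L(W): return np.array([[-W,76,47],[-21,76,47],[-21,0,47],[-W,0,47],[21,76,47],[W,76,47],[W,0,47],[21,0,47]])
def pt(p,X):
    a,R=lanexf(p[:4]); return a+np.asarray(X,float)/1000@R.T
s=least_squares(lambda p:(proj(c,pt(p,L(p[4])),o)-P).ravel(),[.525,-.051,.067,-.12,37.5]);print(s.x.round(4),s.fun.round(1))
a,R=lanexf(s.x[:4]);np.savez("lane.npz",o=a,R=R)
d=a-w["pos"];u=R[:,1]*[1,1,0];u/=np.linalg.norm(u)
print("s,lat of TCP",-d@u,-d@R[:,0],"heel top low edge row",proj(c,pt(s.x,[[0,0,40],[0,4,40],[0,-4,40]]),o)[:,1]/.64)
E
python3 w4.py
```

```text
[ 0.5249 -0.0526  0.0644 -0.121  37.5289] [-1.6  0.4 -0.9  0.6  0.2 -0.5  1.5 -0.6  2.1  0.4  0.7 -0.1 -1.8 -0.4
 -0.3 -0.4]
s,lat of TCP -0.04367476537078256 -8.188785636666085e-06 heel top low edge row [313.05386291 301.79186453 323.98256278]
```

{"name": "step_arm", "arguments": {"rows": [{"tx": 1.1,"ty": 0,"tz": 0,"yaw": 0,"claw": 1},{"tx": 1.1,"ty": 0,"tz": 0,"yaw": 0,"claw": 1},{"tx": 0.7,"ty": 0,"tz": -0.07,"yaw": 0,"claw": 1},{"tx": 0.7,"ty": 0,"tz": -0.07,"yaw": 0,"claw": 1},{"tx": 0.7,"ty": 0,"tz": -0.07,"yaw": 0,"claw": 1},{"tx": 0.7,"ty": 0,"tz": -0.07,"yaw": 0,"claw": 1},{"tx": 0.7,"ty": 0,"tz": -0.07,"yaw": 0,"claw": 1}]}}

```text
time_s: 6.72
tool_pos: [0.5261, -0.0453, 0.1658]
tool_rot: [2.349, 2.077, -0.008]
ft_force: [-10.6, -48.6, 34.3]
grip_width: 0.0001
finger_force: 25.3
```

```bash
python3 wfit.py w5 | head -1
```

```text
[([296, 163, 56, 125, 4862], array([320.8, 220.7])), ([159, 163, 56, 125, 4854], array([189.2, 220.6])), ([346, 91, 53, 47, 1831], array([375.7, 112.5]))]
```

View pics/w5.png

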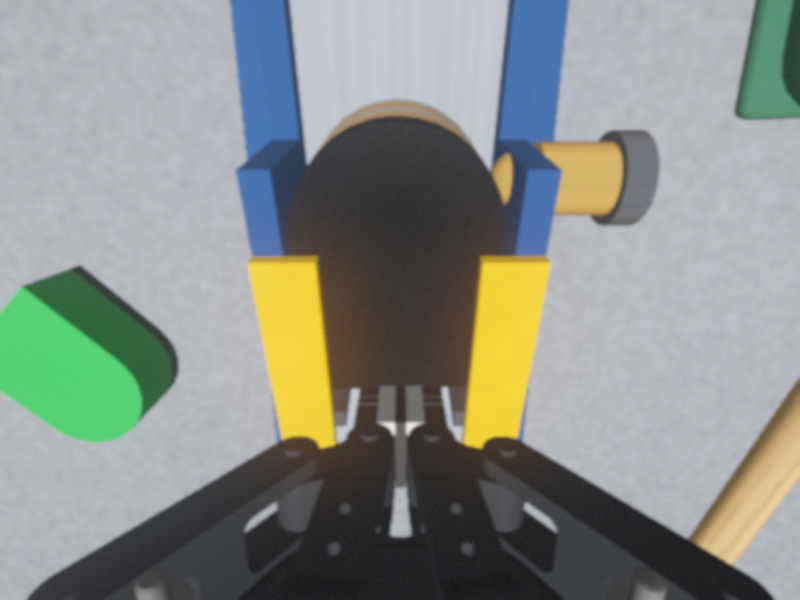

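{"name": "step_arm", "arguments": {"rows": [{"tx": 0,"ty": 0,"tz": -0.2,"yaw": 0,"claw": 1},{"tx": 0,"ty": 0,"tz": 0,"yaw": 0,"claw": 1},{"tx": 0,"ty": 0,"tz": 0,"yaw": 0,"claw": 1}]}}

```text
time_s: 7.25
tool_pos: [0.5259, -0.0405, 0.1666]
tool_rot: [2.349, 2.084, -0.002]
ft_force: [0.1, -11.0, 3.0]
grip_width: -0.0
finger_force: 5.5
```

{"name": "step_arm", "arguments": {"rows": [{"tx": 0.5,"ty": 0,"tz": -0.11,"yaw": 0,"claw": 1},{"tx": 0.5,"ty": 0,"tz": -0.11,"yaw": 0,"claw": 1},{"tx": 0.5,"ty": 0,"tz": -0.11,"yaw": 0,"claw": 1},{"tx": 0.5,"ty": 0,"tz": -0.11,"yaw": 0,"claw": 1},{"tx": 0.5,"ty": 0,"tz": -0.11,"yaw": 0,"claw": 1},{"tx": 0.5,"ty": 0,"tz": -0.11,"yaw": 0,"claw": 1}]}}

```text
time_s: 8.0
tool_pos: [0.5283, -0.0113, 0.1727]
tool_rot: [2.35, 2.085, -0.006]
ft_force: [-7.6, -13.4, 5.7]
grip_width: -0.0002
finger_force: 7.2
```

```bash
python3 wfit.py w6 | head -1
```

```text
[([176, 230, 44, 58, 1925], array([198.1, 256.6])), ([298, 230, 44, 58, 1910], array([318.8, 256.7])), ([337, 165, 46, 39, 1396], array([362.5, 182.1]))]
```

View pics/w6.png

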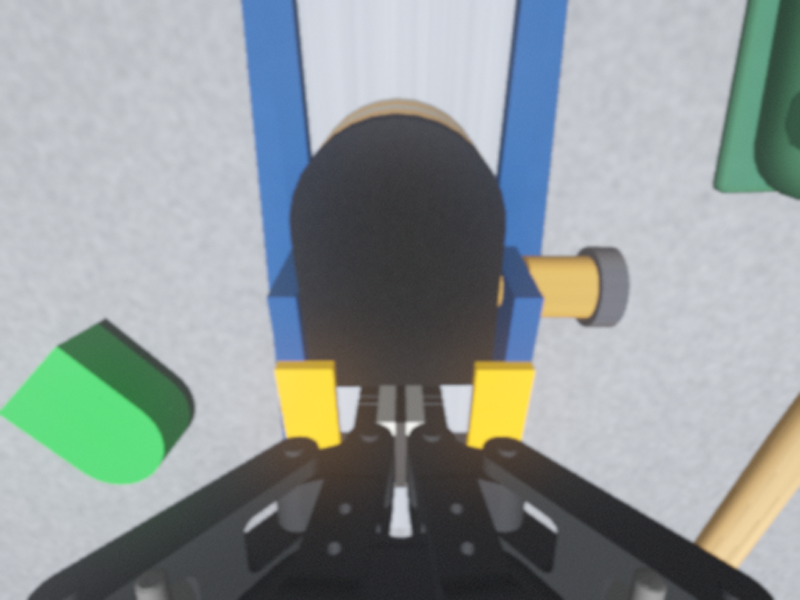

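Heel is moving squarely: low edge at row 385, flanks by the plunger. I keep pushing.

{"name": "step_arm", "arguments": {"rows": [{"tx": 0.5,"ty": 0,"tz": -0.11,"yaw": 0,"claw": 1},{"tx": 0.5,"ty": 0,"tz": -0.11,"yaw": 0,"claw": 1},{"tx": 0.5,"ty": 0,"tz": -0.11,"yaw": 0,"claw": 1},{"tx": 0.5,"ty": 0,"tz": -0.11,"yaw": 0,"claw": 1},{"tx": 0.5,"ty": 0,"tz": -0.11,"yaw": 0,"claw": 1},{"tx": 0.5,"ty": 0,"tz": -0.11,"yaw": 0,"claw": 1},{"tx": 0.5,"ty": 0,"tz": -0.11,"yaw": 0,"claw": 1},{"tx": 0.5,"ty": 0,"tz": -0.11,"yaw": 0,"claw": 1},{"tx": 0.3,"ty": 0,"tz": -0.06,"yaw": 0,"claw": 1},{"tx": 0,"ty": 0,"tz": 0,"yaw": 0,"claw": 1},{"tx": 0,"ty": 0,"tz": 0,"yaw": 0,"claw": 1}]}}

```text
time_s: 9.52
tool_pos: [0.5345, 0.0332, 0.1824]
tool_rot: [-2.349, -2.087, -0.0]
ft_force: [-0.6, -0.2, 0.0]
grip_width: 0.0002
finger_force: 0.0
```

```bash
python3 wfit.py w7 | head -1
```

```text
[([325, 234, 39, 35, 1081], array([345. , 250.2]))]
```

View pics/w7.png

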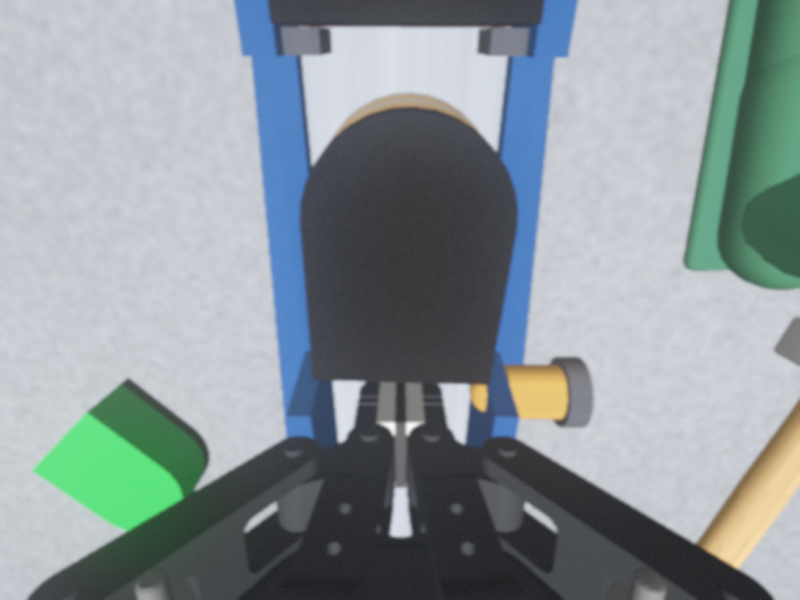

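The heel is now past the plunger: low edge at row 381, nose showing behind it at (480,395), queue stops at row 40 untouched. Next: rise, open and move over it.

{"name": "step_arm", "arguments": {"rows": [{"tx": -0.4,"ty": 0,"tz": -2,"yaw": 0,"claw": 1},{"tx": 0,"ty": 0,"tz": -4,"yaw": 0,"claw": 1},{"tx": 0,"ty": 0,"tz": -4,"yaw": 0,"claw": -1},{"tx": 2.4,"ty": 0,"tz": 0,"yaw": 0,"claw": -1},{"tx": 2.4,"ty": 0,"tz": 0,"yaw": 0,"claw": -1},{"tx": 0,"ty": 0,"tz": 0,"yaw": 0,"claw": -1},{"tx": 0,"ty": 0,"tz": 0,"yaw": 0,"claw": -1}]}}

```text
time_s: 10.55
tool_pos: [0.5396, 0.0763, 0.2823]
tool_rot: [-2.349, -2.086, 0.001]
ft_force: [0.6, 0.1, 0.0]
grip_width: 0.0854
finger_force: 0.0
```

```bash
python3 wfit.py w8 | head -1
cat > w9.py <<'E'
from h import *
w=np.load("w.npz");o={"tool_pos":w["pos"],"tool_rot":w["rot"]};c=vision.camera("wrist");L=np.load("lane.npz");a,R=L["o"],L["R"]
print(w["pos"])
def onlane(u,v,z):
    p,d=ray(c,u,v,o);n=R[:,2];X=p+d*((a+n*z-p)@n)/(d@n);return (R.T@(X-a)*1000).round(1)
for r in models.cut_out("wrist","stuck_heel")[:3]:
    m=r["pixels"];ys,xs=np.nonzero(m);print(round(r["score"],2),r["at"],m.sum(),(xs.min(),xs.max(),ys.min(),ys.max()),onlane(*r["at"],.04))
    for k in np.linspace(ys.min()+2,ys.max()-2,8).astype(int):
        x=np.nonzero(m[k])[0];print(k,x.min(),x.max(),onlane(x.min()-.5,k,.04),onlane(x.max()+.5,k,.04))
g=cv2.cvtColor(w["im"],cv2.COLOR_BGR2GRAY)
print(g[::6,256].tolist())
E
python3 w9.py
```

```text
[([277, 263, 21, 56, 933], array([286.6, 290.3])), ([216, 263, 21, 56, 930], array([226.5, 290.3]))]
[0.53966729 0.07602235 0.2822935 ]
0.85 [255.7, 184.0] 6410 (np.int64(223), np.int64(293), np.int64(129), np.int64(233)) [ -1.1 157.8  40. ]
131 245 269 [ -9.1 200.9  40. ] [  8.7 200.9  40. ]
145 230 285 [-20.3 190.3  40. ] [ 20.6 190.4  40. ]
159 226 290 [-23.8 179.2  40. ] [ 25.  179.2  40. ]
173 224 293 [-26.  167.4  40. ] [ 28.  167.5  40. ]
188 224 292 [-26.7 154.1  40. ] [ 28.1 154.2  40. ]
202 224 291 [-27.5 140.9  40. ] [ 28.2 140.9  40. ]
216 225 289 [-27.4 126.8  40. ] [ 27.4 126.9  40. ]
231 242 287 [-13.5 110.8  40. ] [ 26.7 110.9  40. ]
[55, 54, 53, 52, 50, 49, 53, 50, 51, 51, 51, 49, 50, 53, 53, 54, 52, 58, 57, 58, 60, 199, 145, 148, 54, 58, 59, 57, 58, 57, 56, 55, 56, 55, 58, 61, 62, 63, 65, 197, 200, 202, 203, 205, 205, 206, 206, 204, 205, 204, 204, 202, 203, 202, 191, 188, 187, 171, 51, 52, 47, 46, 42, 40]
```

{"name": "step_arm", "arguments": {"rows": [{"tx": 0.7,"ty": 0.1,"tz": 2,"yaw": 0,"claw": -1},{"tx": 0,"ty": 0,"tz": 3,"yaw": 0,"claw": -1},{"tx": 0,"ty": 0,"tz": 2.5,"yaw": 0,"claw": -1},{"tx": 0,"ty": 0,"tz": 1.5,"yaw": 0,"claw": -1},{"tx": 0,"ty": 0,"tz": 1,"yaw": 0,"claw": -1},{"tx": 0,"ty": 0,"tz": 0,"yaw": 0,"claw": -1},{"tx": 0,"ty": 0,"tz": 0,"yaw": 0,"claw": -1}]}}

```text
time_s: 11.68
tool_pos: [0.5419, 0.0839, 0.1831]
tool_rot: [2.348, 2.086, 0.001]
ft_force: [-0.8, -0.7, -0.3]
grip_width: 0.0856
finger_force: 0.0
```

{"name": "step_arm", "arguments": {"rows": [{"tx": 0,"ty": 0,"tz": 0,"yaw": 0,"claw": -0.2},{"tx": 0,"ty": 0,"tz": 0,"yaw": 0,"claw": 0.2},{"tx": 0,"ty": 0,"tz": 0,"yaw": 0,"claw": 0.6},{"tx": 0,"ty": 0,"tz": 0,"yaw": 0,"claw": 1},{"tx": 0,"ty": 0,"tz": 0,"yaw": 0,"claw": 1},{"tx": 0,"ty": 0,"tz": 0,"yaw": 0,"claw": 1},{"tx": 0,"ty": 0,"tz": 0,"yaw": 0,"claw": 1}], "squeeze": 40}}

```text
time_s: 12.55
tool_pos: [0.5418, 0.0837, 0.1832]
tool_rot: [2.348, 2.086, 0.001]
ft_force: [-1.5, -1.3, 9.3]
grip_width: 0.0554
finger_force: 41.3
```

{"name": "step_arm", "arguments": {"rows": [{"tx": 0,"ty": 0,"tz": -0.4,"yaw": 0,"claw": 1},{"tx": 0,"ty": 0,"tz": -0.8,"yaw": 0,"claw": 1},{"tx": 0,"ty": 0,"tz": -1.2,"yaw": 0,"claw": 1},{"tx": 0,"ty": 0,"tz": -1.6,"yaw": 0,"claw": 1},{"tx": 0,"ty": 0,"tz": -2,"yaw": 0,"claw": 1},{"tx": 0,"ty": 0,"tz": -3,"yaw": 0,"claw": 1},{"tx": 0,"ty": 0,"tz": -3,"yaw": 0,"claw": 1},{"tx": 0,"ty": 0,"tz": -2,"yaw": 0,"claw": 1},{"tx": 0,"ty": 0,"tz": 0,"yaw": 0,"claw": 1}]}}

```text
time_s: 13.68
tool_pos: [0.542, 0.084, 0.3246]
tool_rot: [2.347, 2.085, 0.004]
ft_force: [0.1, 0.5, -0.4]
grip_width: 0.0555
finger_force: 42.8
```

```bash
cat > tray.py <<'E'
from h import *
from scipy.optimize import least_squares
from fit import box,hull
for n in("top","scene"):
    c=vision.camera(n);h=cv2.cvtColor(c["image"],cv2.COLOR_BGR2HSV)
    m=cv2.inRange(h,(0,130,50),(8,255,255))|cv2.inRange(h,(172,130,50),(180,255,255))
    k,l,s,ce=cv2.connectedComponentsWithStats(m);i=1+np.argmax(s[1:,4]);print(n,s[i],ce[i].round(1))
    q0=cv2.convexHull(cv2.findNonZero((l==i).astype(np.uint8))).reshape(-1,2).astype(float)
    B=box((-.09,-.08,0),(.09,.08,.035))
    def rr(p):
        cc,sn=np.cos(p[2]),np.sin(p[2]);q=hull(proj(c,B@np.array([[cc,sn,0],[-sn,cc,0],[0,0,1]])+[p[0],p[1],0]))
        D=[np.array([np.cos(a),np.sin(a)]) for a in np.linspace(0,2*np.pi,24,endpoint=False)]
        return [(q@d).max()-(q0@d).max() for d in D]
    t=least_squares(rr,[.49,.36,-.15]);print(t.x.round(4),round(t.cost,1))
o=arm.get_obs();print(o["tool_pos"],o["grip_width"],o["finger_force"],o["ft_force"])
E
python3 tray.py; python3 wfit.py w10|head -1; python3 w9.py | head -3
```

```text
top [ 113  164   64   66 3119] [144.6 197. ]
[ 0.4912  0.3708 -0.15  ] 98.8
scene [ 322  139   52   50 1446] [346.6 163.9]
[ 0.5247  0.3807 -0.1489] 499.8
[0.54114658 0.08361407 0.32168799] 0.055779426452148374 42.80190736055374 [ 0.64750014 -1.12499808 -1.04964152]
[]
[0.54125473 0.08368493 0.32170731]
0.74 [142.0, 258.3] 2295 (np.int64(108), np.int64(171), np.int64(228), np.int64(289)) [-126.1   58.8   40. ]
230 138 145 [-122.8   98.3   40. ] [-114.5   98.3   40. ]Traceback (most recent call last):
  File "w9.py", line 9, in <module>
    x=np.nonzero(m[k])[0];print(k,x.min(),x.max(),onlane(x.min()-.5,k,.04),onlane(x.max()+.5,k,.04))
                                  ~~~~~^^
    return umr_minimum(a, axis, None, out, keepdims, initial, where)
ValueError: zero-size array to reduction operation minimum which has no identity
```

{"name": "step_arm", "arguments": {"rows": [{"tx": 2,"ty": -0.6,"tz": 0,"yaw": 0,"claw": 1},{"tx": 4,"ty": -1.15,"tz": 0,"yaw": 0,"claw": 1},{"tx": 4,"ty": -1.15,"tz": 0,"yaw": 0,"claw": 1},{"tx": 4,"ty": -1.15,"tz": 0,"yaw": 0,"claw": 1},{"tx": 4,"ty": -1.15,"tz": 0,"yaw": 0,"claw": 1},{"tx": 4,"ty": -1.15,"tz": 0,"yaw": 0,"claw": 1},{"tx": 4,"ty": -1.15,"tz": 0,"yaw": 0,"claw": 1},{"tx": 1.8,"ty": -0.6,"tz": 0,"yaw": 0,"claw": 1},{"tx": 0,"ty": 0,"tz": 0,"yaw": 0,"claw": 1},{"tx": 0,"ty": 0,"tz": 0,"yaw": 0,"claw": 1}]}}

```text
time_s: 15.38
tool_pos: [0.4943, 0.3682, 0.3222]
tool_rot: [2.349, 2.085, -0.001]
ft_force: [0.8, -0.1, -0.9]
grip_width: 0.0555
finger_force: 42.8
```

```bash
python3 wfit.py w11|head -1
python3 - <<'E'
from h import *
w=np.load("w.npz");o={"tool_pos":w["pos"],"tool_rot":w["rot"]};c=vision.camera("wrist")
h=cv2.cvtColor(w["im"],cv2.COLOR_BGR2HSV);m=cv2.inRange(h,(0,130,50),(8,255,255))|cv2.inRange(h,(172,130,50),(180,255,255))
k,l,s,ce=cv2.connectedComponentsWithStats(m);i=1+np.argmax(s[1:,4]);print(s[i])
q=cv2.convexHull(cv2.findNonZero((l==i).astype(np.uint8)))
p=cv2.approxPolyDP(q,6,True).reshape(-1,2);print(w["pos"],arm.get_obs()["finger_force"])
for u in p: print(u,atz(c,*u,.035,o).round(3))
E
```

```text
[([464, 55, 48, 110, 4344], array([490.7, 110. ]))]
[  191    89   148   131 12880]
[0.49447104 0.36803636 0.32242164] 42.75464594364166
[338 100] [0.601 0.433 0.035]
[320 219] [0.572 0.281 0.035]
[192 210] [0.401 0.315 0.035]
[191  89] [0.43  0.466 0.035]
```

View pics/w11.png

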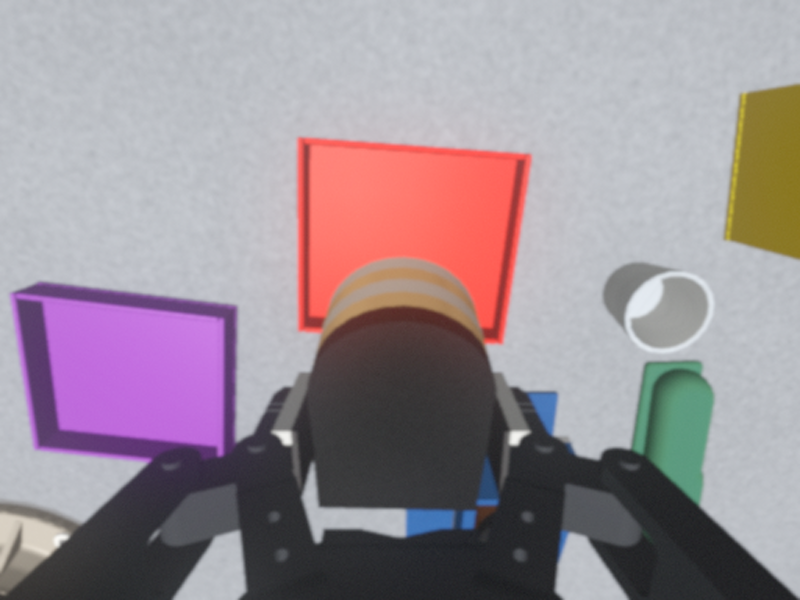

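The wrist view shows the red tray's corners at (300,140), (528,155), (502,342), (300,332), with the heel held above it black side up. The measured size is about 174 x 155 mm and the centre (0.501, 0.374). I descend to just above contact.

{"name": "step_arm", "arguments": {"rows": [{"tx": 0.7,"ty": 0.6,"tz": 2,"yaw": 0.07,"claw": 1},{"tx": 0,"ty": 0,"tz": 4,"yaw": 0,"claw": 1},{"tx": 0,"ty": 0,"tz": 4,"yaw": 0,"claw": 1},{"tx": 0,"ty": 0,"tz": 4,"yaw": 0,"claw": 1},{"tx": 0,"ty": 0,"tz": 3,"yaw": 0,"claw": 1},{"tx": 0,"ty": 0,"tz": 2,"yaw": 0,"claw": 1},{"tx": 0,"ty": 0,"tz": 1.5,"yaw": 0,"claw": 1},{"tx": 0,"ty": 0,"tz": 0.8,"yaw": 0,"claw": 1},{"tx": 0,"ty": 0,"tz": 0.4,"yaw": 0,"claw": 1},{"tx": 0,"ty": 0,"tz": 0,"yaw": 0,"claw": 1},{"tx": 0,"ty": 0,"tz": 0,"yaw": 0,"claw": 1}]}}

```text
time_s: 16.95
tool_pos: [0.5009, 0.3758, 0.1061]
tool_rot: [2.42, 2.003, 0.001]
ft_force: [0.2, -0.7, -0.8]
grip_width: 0.0554
finger_force: 42.8
```

{"name": "step_arm", "arguments": {"rows": [{"tx": 0,"ty": 0,"tz": 0.2,"yaw": 0,"claw": 1},{"tx": 0,"ty": 0,"tz": 0.2,"yaw": 0,"claw": 1},{"tx": 0,"ty": 0,"tz": 0.2,"yaw": 0,"claw": 1},{"tx": 0,"ty": 0,"tz": 0.2,"yaw": 0,"claw": 1},{"tx": 0,"ty": 0,"tz": 0.15,"yaw": 0,"claw": 1},{"tx": 0,"ty": 0,"tz": 0,"yaw": 0,"claw": 1}], "squeeze": 20}}

```text
time_s: 17.7
tool_pos: [0.5007, 0.3776, 0.0973]
tool_rot: [-2.418, -2.003, -0.005]
ft_force: [-2.6, 5.5, 13.2]
grip_width: 0.0561
finger_force: 34.3
```

{"name": "step_arm", "arguments": {"rows": [{"tx": 0,"ty": 0,"tz": 0.15,"yaw": 0,"claw": 1},{"tx": 0,"ty": 0,"tz": 0.15,"yaw": 0,"claw": 1},{"tx": 0,"ty": 0,"tz": 0.1,"yaw": 0,"claw": 1},{"tx": 0,"ty": 0,"tz": 0,"yaw": 0,"claw": 1},{"tx": 0,"ty": 0,"tz": 0,"yaw": 0,"claw": 1}], "squeeze": 20}}

```text
time_s: 18.32
tool_pos: [0.501, 0.3792, 0.0942]
tool_rot: [-2.417, -2.003, -0.01]
ft_force: [-2.5, 10.3, 19.6]
grip_width: 0.0558
finger_force: 35.3
```

{"name": "step_arm", "arguments": {"rows": [{"tx": 0,"ty": 0,"tz": 0,"yaw": 0,"claw": -0.3},{"tx": 0,"ty": 0,"tz": 0,"yaw": 0,"claw": -0.36},{"tx": 0,"ty": 0,"tz": 0,"yaw": 0,"claw": -0.42},{"tx": 0,"ty": 0,"tz": 0,"yaw": 0,"claw": -0.6},{"tx": 0,"ty": 0,"tz": 0,"yaw": 0,"claw": -1},{"tx": 0,"ty": 0,"tz": 0,"yaw": 0,"claw": -1},{"tx": 0,"ty": 0,"tz": 0,"yaw": 0,"claw": -1},{"tx": 0,"ty": 0,"tz": 0,"yaw": 0,"claw": -1}]}}

```text
time_s: 19.32
tool_pos: [0.5006, 0.3756, 0.0919]
tool_rot: [-2.42, -2.003, 0.0]
ft_force: [-0.4, -0.0, 1.4]
grip_width: 0.0852
finger_force: 0.0
```

{"name": "step_arm", "arguments": {"rows": [{"tx": 0,"ty": 0,"tz": -1,"yaw": 0,"claw": -1},{"tx": 0,"ty": 0,"tz": -3,"yaw": 0,"claw": -1},{"tx": 0,"ty": 0,"tz": -4,"yaw": 0,"claw": -1},{"tx": 0,"ty": 0,"tz": -5,"yaw": 0,"claw": -1},{"tx": -3,"ty": 0,"tz": -4,"yaw": 0,"claw": -1},{"tx": -4,"ty": 0,"tz": 0,"yaw": 0,"claw": -1},{"tx": 0,"ty": 0,"tz": 0,"yaw": 0,"claw": -1},{"tx": 0,"ty": 0,"tz": 0,"yaw": 0,"claw": -1}]}}

```text
time_s: 20.32
tool_pos: [0.4876, 0.3071, 0.2626]
tool_rot: [2.42, 2.003, 0.001]
ft_force: [-1.5, -0.2, 0.0]
grip_width: 0.0855
finger_force: 0.0
```

Run:
```python
from h import *
o=arm.get_obs();c=vision.camera("wrist");print(o["tool_pos"],o["ft_force"])
for r in models.cut_out("wrist","stuck_heel")[:3]:
    m=r["pixels"].astype(np.uint8);print(round(r["score"],2),r["at"],m.sum(),atz(c,*r["at"],.045,o).round(3))
    b=cv2.minAreaRect(cv2.findNonZero(m));print([atz(c,*p,.045,o)[:2].round(3).tolist() for p in cv2.boxPoints(b)])
# flat-face edges: black top region
g=cv2.cvtColor(c["image"],cv2.COLOR_BGR2GRAY)
h=cv2.cvtColor(c["image"],cv2.COLOR_BGR2HSV);red=((h[...,0]<9)|(h[...,0]>171))&(h[...,1]>120)
ys,xs=np.nonzero(red);x0,x1,y0,y1=xs.min(),xs.max(),ys.min(),ys.max();print(x0,x1,y0,y1)
k=((g<75)&(h[...,1]<110)).astype(np.uint8);k[:y0]=0;k[y1:]=0;k[:,:x0]=0;k[:,x1:]=0
n,l,s,ce=cv2.connectedComponentsWithStats(k);i=1+np.argmax(s[1:,4]);print(s[i])
cc=cv2.findContours((l==i).astype(np.uint8),0,2)[0][0]
for p in cv2.approxPolyDP(cv2.convexHull(cc),2,True).reshape(-1,2): print(p,atz(c,*p,.045,o).round(3)[:2])
cv2.imwrite("pics/w12.png",cv2.resize(c["image"],(800,600)))
```

```text
[0.4875949  0.30705184 0.26263139] [-1.50340469 -0.23966191  0.04901884]
0.65 [253.7, 98.3] 4712 [0.501 0.386 0.045]
[[0.482, 0.428], [0.536, 0.418], [0.524, 0.34], [0.465, 0.351]]
161 353 22 318
[329 247  24  71 753]
[344 247] [0.571 0.21 ]
[352 259] [0.579 0.192]
[352 317] [0.572 0.109]
[329 317] [0.544 0.115]
[332 254] [0.557 0.203]
```

```bash
python3 -c "
from workcell import workorder
print(workorder.hand_in())"
```

```text
the job is handed in; nothing more can be done
None
```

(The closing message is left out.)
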